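# Hang the chest lid: mesh the hinge knuckles and hold them for the pins

### The job

Take the lid with the hinge knuckles out of the drying rack and offer it up to the back of the chest as an open lid: upright, carved face outwards (away from the chest), each lid knuckle let down into the gap of its hinge on the chest so that the pin holes line up. Finish holding the lid there, still gripped, steady and without pressing it down hard, so that a workmate can push the pins in; do not let go, and leave the other boards, the sanding block and the pin dish where they are.

Things in the scene. Friction and masses are not known exactly. Their poses are not given: they have to be found in the camera images.
- chest: Open wooden keepsake chest, 140 deep (x) x 200 wide (y) x 90 mm high, walls 12, fixed to the bench by two cleats 18 high at its ends. Origin: centre of its underside; z up, +x out of its back, which is turned from the robot; carved front to the robot. Two brass butt hinges on the back rim; their pin axis runs along y at x = 77 mm (7 behind the back face), z = 90 mm, level with the rim.
- chest_gap_left (a point): On the chest's pin axis (x = 77, y = +55, z = 90 mm of the chest), middle of the 24 mm gap between the left hinge's two knuckles (brass tubes along y, 12 mm outer diameter, 20 long, ends bevelled 2 mm). Axes as the chest's. The lid's left knuckle belongs here.
- chest_gap_right (a point): The same for the right hinge, at y = -55 mm of the chest; the lid's right knuckle belongs here. With the holes in line, the lid's lower edge is 1 mm above the chest's knuckles, the lid's knuckles are 1 mm off the chest's back face and have 2 mm of play either way along y.
- lid: The chest's loose lid: wooden board 14 thick (x) x 200 wide (y) x 150 mm high (z), 0.2 to 0.34 kg, upright in one slot of the rack, hinge edge down. Origin: centre of that lower edge; carved outer face +x, plain inner face -x, turned to the robot. At the chest its axes run as the chest's. Both faces are plain for 45 mm below the upper edge, where it is gripped. Unknown while held.
- lid_knuckle_left (a point): Centre of the bore of the lid's left knuckle, at x = -7, y = +55, z = -7 mm of the lid (in the plane of its inner face, 7 below its lower edge): brass tube along y, 12 mm outer diameter, 20 long, ends bevelled 2 mm. Axes as the lid's.
- lid_knuckle_right (a point): The same for the lid's right knuckle, at x = -7, y = -55, z = -7 mm of the lid.
- rack: Plywood drying rack fixed to the bench, 200 (x) x 192 (y) x 75 mm high: two notched rails, 16 thick, at y = -88 and 88 mm, with slots 18 wide at x = -60, 0 and 60 mm, open above, 45 deep, floor 30 mm above the bench. Origin: centre of its underside; x runs across the slots. The boards stand in it with its yaw, 0 to 5 mm off its middle, and lift straight up.
- board_a: Plain wooden board 12 x 194 x 95 mm high in another slot of the rack, no hinges, not needed. Origin: centre of its lower edge.
- board_b: Plain wooden board 12 x 194 x 80 mm high in another slot of the rack, no hinges, not needed. Origin: centre of its lower edge.
- sanding_block: Cork sanding block 68 x 112 x 32 mm lying on the bench beyond the work. Origin: centre of its underside.
- pin_dish: Round steel dish, 100 mm across, 22 mm high, with the two brass hinge pins in it, on the bench beyond the work. Origin: centre of its underside.
Mind the look-alikes: they are no part of the job. Leave any green or orange look-alike of the lid alone.

How it is judged (in metres and radians):
On the way:
1. the lid is lifted clear of the rack (height (world z) of lid above 0.08 m and contact force between lid and rack below 0.1 N), for 0.1 s.
At the end, for the whole second after the job is handed in: Each lid knuckle's bore is within 2.5 mm of the chest's pin axis and 3 mm of its own gap's middle along it; the lid is upright within 0.1 rad, still (under 20 mm/s), clear of the rack, gripped by the fingers (over 5 N) and pressing on the chest with under 15 N (x of lid_knuckle_left in the frame of chest_gap_left between -0.0025 and 0.0025 m and y of lid_knuckle_left in the frame of chest_gap_left between -0.003 and 0.003 m and z of lid_knuckle_left in the frame of chest_gap_left between -0.0025 and 0.0025 m and x of lid_knuckle_right in the frame of chest_gap_right between -0.0025 and 0.0025 m and y of lid_knuckle_right in the frame of chest_gap_right between -0.003 and 0.003 m and z of lid_knuckle_right in the frame of chest_gap_right between -0.0025 and 0.0025 m and angle between lid's own z axis and vertical below 0.1 rad and contact force between the fingers and lid above 5 N and contact force between lid and chest below 15 N and contact force between lid and rack below 0.1 N and linear speed of lid below 0.02 m/s); the arm keeps its last pose, push and grip.
It fails at once if the other boards, the sanding block or the pin dish are shifted by more than 25 mm (distance of any of board_a, board_b, sanding_block, pin_dish from where it was at the start of the episode above 0.025 m).
It also fails if it takes over 43 s, if anything falls off the work surface, if the arm or the gripper's body presses on something with over 40 N, if the wrist force passes 120 N, or if a joint passes its speed limit or range.

### The arm

A 7-joint arm with a two-finger parallel gripper is mounted at the origin on the work surface. World frame = base frame: x ahead of the robot, y to its left, z up, the work surface at z = 0. Lengths are in mm, angles in rad, forces in N, time in s.
With the tool pointing down it reaches from about 400 to 875 mm from the base axis. Payload 4.4 kg.
Tool frame: the origin (TCP) lies at the very end of the fingers, on their centre line; the grasp point (between the pads) lies 19 mm behind it; z points along the fingers, y is the direction in which the jaws open and shut (so a half turn about z gives the same grasp; the last joint's range is limited). The gripper opens to 85 mm and grips with 20 to 120 N. Pads are 22 mm wide; open, the fingers measure 114 mm over their backs; the gripper's body (76 mm by 85 mm) begins 54 mm behind the grasp point. The pads swing forward as they close: fully open they stand 13 mm farther back than shut.
Start: joints at [-1.375, 0.628, 0.038, 1.517, -0.027, 0.996, -0.02], TCP at [168.208, 627.873, 231.313] pointing down, gripper open.
Joint ranges: [-3.06, 3.06], [-0.37, 2.12], [-1.25, 1.32], [0.18, 2.47], [-1.1, 4.24], [0.23, 1.98], [-2.94, 2.94]. Speed limits (rad/s): [2.57, 2.57, 3.14, 3.14, 3.14, 3.14, 3.14].

### API

Orientations are given as [roll, pitch, yaw] about the fixed x, y, z axes, in that order (R = Rz(yaw) Ry(pitch) Rx(roll)).
In Python, from cell import ctrl gives the robot as it stands. The module is installed in compiled form; this text tells all that it offers.
- The arm moves only by the shell command python3 -m jog 'ROWS'. ROWS is text: rows parted by semicolons, each of 7 numbers parted by spaces: the shift along the tool's x, y, z in mm, then the turn, a rotation vector about the tool's x, y, z in degrees, then the opening, from -1 (shut) to 1 (fully open). In form: x y z wx wy wz claw; .... A call has 1 to 8 rows; each row is the pose to reach, as a shift and turn from the pose commanded when the call began, along the tool's axes at that moment; what a row does not reach only later rows make up. A row lasts 1/8 s, in which the tool goes at most 62.5 mm and 10.7 degrees, less where a joint would pass 70% of its speed; a pose out of reach is approached as far as the arm can. A call with a gripper value outside its range is refused whole. The fingers move at their own pace and stop on an object; the grip force is fixed at half the most. Time passes only in rows, so rows that repeat a pose let the fingers close. It gives the time, the measured TCP pose, the force and the opening at its end, in the units of the state.
- ctrl.read_state(): the state, without advancing time (a new reading comes with each control period).
- ctrl.get_image(name): name is "side" or "top"; returns a dict with "image" (480x640x3 uint8, red, green, blue), "z_map" (480x640 float32, mm along the optical axis (not along the pixel's ray), 0 where there is no reading), "vertical_fov" (degrees; the focal length in pixels is half the picture's height over the tangent of half this angle, whatever the lens; pixels are square), "cx", "cy" (the principal point, pixels), "k1" (the pictures are not rectified: a ray, as slopes to the right and down, at radius r is drawn at 1 + k1 r^2 times it, then the intrinsics apply), "extrinsics" (4x4, takes a point from world to camera coordinates). Camera axes: x right, y down, z forward; pixel columns grow to the right and rows downward; lengths in mm; the calibration is good to about 2 mm. A picture is of the moment at which its call begins.
- ctrl.finish_job(): hands the job in, once; it reports no verdict.
The state is a dict: "clock": time; "qpos": joint angles; "qd": joint speeds; "tau": joint torques, N m; "eef_pos": TCP position; "tool_rot": TCP orientation; "force": force on the tool from outside, world axes, zero at the start; "torque": the same for the moment, N m; "width": finger opening in mm.
Only numpy, scipy, OpenCV 4.12 (cv2) and the standard library are available. Lean on these libraries where they do the work, as an engineer would, in place of code of your own. Each camera call takes 0.05 s, during which the arm holds its last target.

## Working session

There is one attempt and no reset: what is moved stays moved. The work goes in short steps, Python scripts to look and compute and a shell command to move; the robot and the scene stay as the last step left them, time stands still between calls to the robot, and variables do not carry over. Pictures are saved under pics/ and viewed, and the job is handed in when it is done.

```bash
mkdir -p pics; cat > h.py <<'E'
import numpy as np, cv2
from cell import ctrl
def cam(n):
    d=ctrl.get_image(n); np.savez('pics/%s_last.npz'%n,**d); return d
def K(d):
    h,w=d['image'].shape[:2]; f=h/2/np.tan(np.radians(d['vertical_fov'])/2); return f,d['cx'],d['cy'],d['k1']
def slopes(d,uv):
    f,cx,cy,k1=K(d); uv=np.atleast_2d(uv).astype(float); p=np.c_[(uv[:,0]-cx)/f,(uv[:,1]-cy)/f]; s=p.copy()
    for _ in range(30): s=p/(1+k1*(s**2).sum(1,keepdims=True))
    return s
def unproj(d,uv,z):  # z along the optical axis
    s=slopes(d,uv); z=np.asarray(z,float).reshape(-1,1); pc=np.c_[s*z,z]; E=np.array(d['extrinsics'])
    return (pc-E[:3,3])@E[:3,:3]
def onplane(d,uv,h):
    s=slopes(d,uv); E=np.array(d['extrinsics']); R=E[:3,:3]; c=-R.T@E[:3,3]; r=np.c_[s,np.ones(len(s))]@R
    return c+r*((h-c[2])/r[:,2:3])
def proj(d,P):
    f,cx,cy,k1=K(d); E=np.array(d['extrinsics']); P=np.atleast_2d(P); pc=P@E[:3,:3].T+E[:3,3]; s=pc[:,:2]/pc[:,2:]
    return s*(1+k1*(s**2).sum(1,keepdims=True))*f+[cx,cy]
def save(d,n): cv2.imwrite('pics/'+n,d['image'][:,:,::-1])
def cloud(d):
    z=np.array(d['z_map']); v,u=np.mgrid[:z.shape[0],:z.shape[1]]; uv=np.c_[u.ravel(),v.ravel()]
    return unproj(d,uv,z.ravel()).reshape(z.shape+(3,))
E
python3 - <<'E'
from h import *
print(ctrl.read_state())
for n in ['side','top']:
    d=cam(n); save(d,n+'0.png'); print(n,d['vertical_fov'],d['cx'],d['cy'],d['k1'],np.round(d['extrinsics'],3).tolist())
E
```

```text
{'clock': 0.0, 'qpos': array([-1.37479711,  0.62933203,  0.03845707,  1.51835071, -0.02698938,
        0.99629374, -0.01999903]), 'qd': array([-6.17580405e-05, -2.28839511e-04, -4.93524928e-04,  8.10067539e-05,
        1.40997144e-03,  3.74591045e-04,  6.77071490e-04]), 'tau': array([ 5.87474879e-04, -5.63396323e+01,  1.22665778e+00, -1.93453735e+01,
        1.10939657e-02,  1.04704779e-02,  2.30735409e-06]), 'eef_pos': array([168.05685298, 627.26484196, 230.40403214]), 'tool_rot': array([-3.13972772e+00,  4.13143365e-05,  2.87978840e+00]), 'force': array([ 0.41749111,  0.37049226, -0.04749313]), 'torque': array([0.00779907, 0.04388127, 0.0208338 ]), 'width': 85.62882742545459}
side 47.92364911800434 320.8219066434087 241.0681389237974 -0.11487032608577434 [[0.846, -0.534, 0.01, -381.308], [-0.265, -0.435, -0.86, 256.613], [0.463, 0.725, -0.51, 930.842], [0.0, 0.0, 0.0, 1.0]]
top 52.09513129302413 319.92365800025806 233.09297708891734 -0.07478343932432344 [[-0.025, -1.0, -0.008, 138.686], [-0.996, 0.025, -0.083, 542.148], [0.083, 0.006, -0.997, 1263.592], [0.0, 0.0, 0.0, 1.0]]
```

View pics/side0.png

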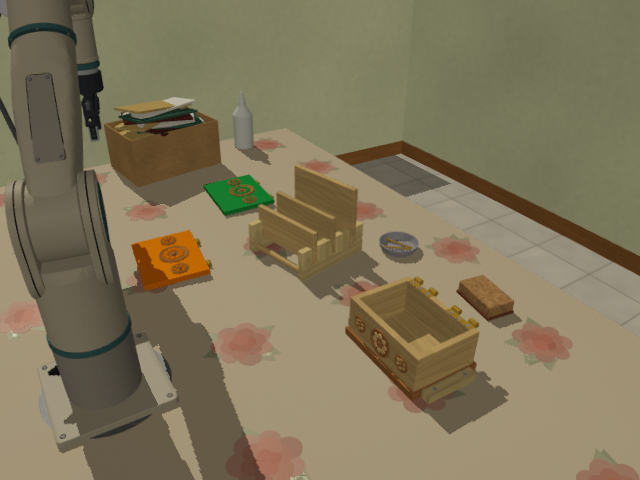

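View pics/top0.png

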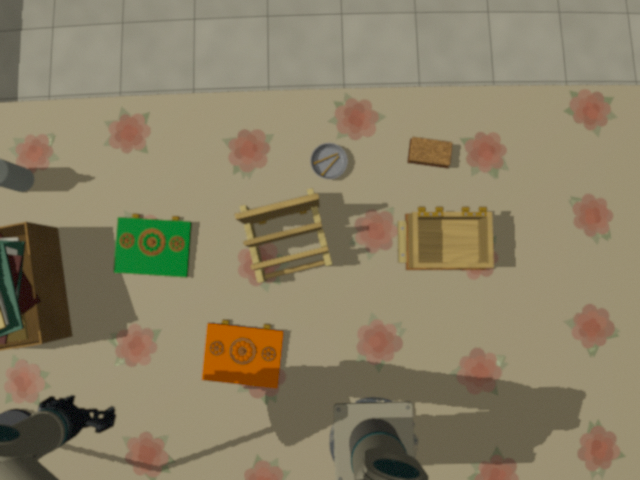

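Side view: rack at about (305,230) with the tall lid in its far slot, and the chest at (412,335) with brass hinges on its far rim at (420,283)–(470,322). Top view: rack at (285,238), lid at its upper edge (280,205), and chest at (450,238) with its hinges at row ~210. Next I'll measure.

```bash
python3 - <<'E'
from h import *
for n,b in [('side',(230,150,520,410)),('top',(220,170,520,300))]:
    d=dict(np.load('pics/%s_last.npz'%n)); c=cloud(d); z=d['z_map']; print(n,(z==0).mean())
    x0,y0,x1,y1=b
    im=d['image'][y0:y1,x0:x1,::-1]; s=min(800/(x1-x0),600/(y1-y0)); cv2.imwrite('pics/%s_z.png'%n,cv2.resize(im,None,fx=s,fy=s,interpolation=cv2.INTER_CUBIC)); print(s)
    P=c.reshape(-1,3)[z.ravel()>0]
    # bench plane noise
    m=(abs(P[:,0]-400)<400)&(abs(P[:,1])<500)&(abs(P[:,2])<8); print(m.sum(),P[m,2].mean(),P[m,2].std())
    for nm,(xa,xb,ya,yb,za,zb) in dict(lidtop=(450,800,50,450,165,195),chestrim=(400,800,-350,0,82,100),).items():
        m=(P[:,0]>xa)&(P[:,0]<xb)&(P[:,1]>ya)&(P[:,1]<yb)&(P[:,2]>za)&(P[:,2]<zb); q=P[m]
        print(nm,m.sum(), q.min(0),q.max(0),q.mean(0)) if m.sum() else print(nm,0)
E
```

```text
side 0.003935546875
2.3076923076923075
81216 0.2847479444242096 1.5300661462298002
lidtop 537 [567.80532611 121.6606998  165.01347161] [628.19507246 320.24762536 182.04009987] [596.26417439 214.35575635 174.66113933]
chestrim 2556 [ 442.93043628 -307.82735798   82.00852745] [ 601.13046406 -102.21232038   98.379308  ] [ 519.51766808 -213.12583024   89.19103068]
top 0.004000651041666667
2.6666666666666665
92831 0.8372718597929588 2.6391529586105182
lidtop 586 [569.53837561 126.5725666  165.10736644] [625.55908666 320.21179585 186.23328903] [596.86989623 223.38879238 179.51339637]
chestrim 1426 [ 446.90754919 -306.97884723   82.01520404] [ 598.73532572 -103.11959368   99.88883985] [ 527.31949245 -205.27047811   90.84602044]
```

View pics/side_z.png

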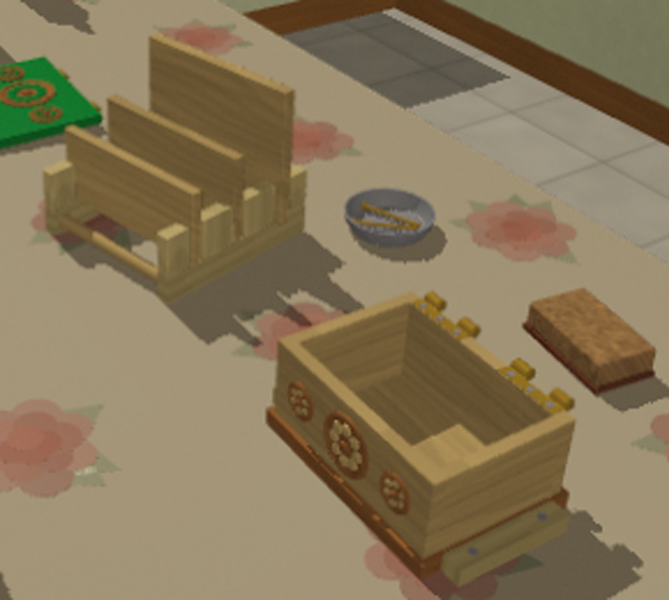

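View pics/top_z.png

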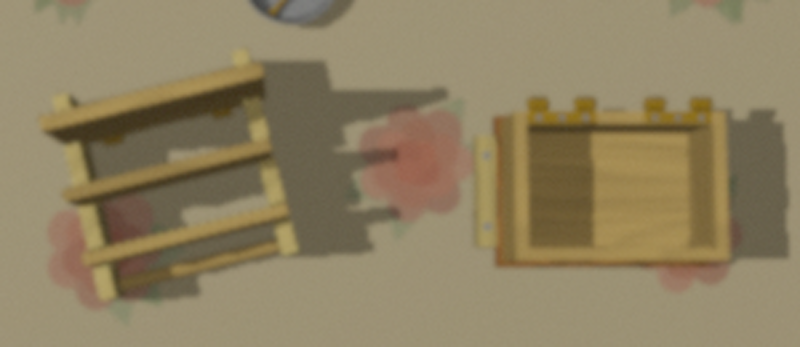

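```bash
python3 - <<'E'
from h import *
def rect(m,d,h,nm):
    cn=max(cv2.findContours(m.astype(np.uint8),cv2.RETR_EXTERNAL,cv2.CHAIN_APPROX_NONE)[0],key=cv2.contourArea)
    w=onplane(d,cn.reshape(-1,2),h)[:,:2]
    r=cv2.minAreaRect(w.astype(np.float32)); print(nm,r); return r
for n in ['top','side']:
    d=dict(np.load('pics/%s_last.npz'%n)); c=cloud(d); X,Y,Z=c[...,0],c[...,1],c[...,2]; ok=d['z_map']>0
    E=d['extrinsics']; print(n,'campos',-E[:3,:3].T@E[:3,3])
    if n=='top':
        rect(ok&(Z>165)&(Z<195)&(X>450)&(Y>50)&(Y<400),d,180,'lidtop')
        m=ok&(Z>80)&(Z<100)&(X>420)&(X<700)&(Y<0)&(Y>-400); rect(m,d,90,'chest')
    else:
        m=ok&(Z>135)&(Z<172)&(X>540)&(X<660)&(Y>100)&(Y<340); P=c[m]
        for _ in range(4):
            mu=P.mean(0); nrm=np.linalg.svd(P-mu,full_matrices=False)[2][2]; r=(P-mu)@nrm; P=P[abs(r)<3*r.std()+.3]
        nrm*=np.sign(nrm[0]); print('lid inner face',len(P),mu,nrm,'yaw',np.degrees(np.arctan2(nrm[1],nrm[0])),r.std())
    # brass
    hsv=cv2.cvtColor(d['image'],cv2.COLOR_RGB2HSV); b=(hsv[...,0]>=18)&(hsv[...,0]<=30)&(hsv[...,1]>165)&(hsv[...,2]>60)
    k,l,s,ce=cv2.connectedComponentsWithStats(b.astype(np.uint8))
    for i in range(1,k):
        if s[i,4]>=4:
            q=np.median(c[(l==i)&ok],0) if ((l==i)&ok).any() else None
            if q is not None and q[0]>420 and -400<q[1]<400 : print(n,s[i].tolist(),ce[i].round(1),q.round(0))
E
```

```text
top campos [ 438.66979692  117.36118833 1305.22710682]
lidtop ((596.7228393554688, 223.45571899414062), (16.311128616333008, 197.59657287597656), 12.868003845214844)
chest ((520.933837890625, -204.3511505126953), (203.4403076171875, 152.35421752929688), 88.65458679199219)
top [418, 208, 11, 9, 55] [422.8 212.1] [ 584. -133.   92.]
top [433, 208, 10, 9, 51] [437.4 211.7] [ 586. -168.   93.]
top [462, 208, 10, 8, 42] [466.2 211.2] [ 586. -241.   93.]
top [476, 208, 10, 8, 46] [481.1 211.5] [ 585. -279.   92.]
top [300, 210, 6, 3, 9] [302.8 211.3] [602. 168.  31.]
top [260, 221, 5, 2, 7] [262.1 221.6] [578. 275.  30.]
side campos [ -40.82759341 -766.6125096   698.82112059]
lid inner face 862 [593.68923358 215.34468453 153.48905884] [0.97562298 0.21931767 0.0077176 ] yaw 12.669343226585745 1.7745631175931116
side [387, 238, 8, 4, 11] [389.8 239.5] [736. 129.  10.]
side [404, 246, 8, 3, 11] [407.7 247.5] [755.  76.   9.]
side [409, 277, 14, 11, 73] [416.7 281.8] [ 589. -136.   92.]
side [420, 288, 17, 9, 76] [429.6 291.7] [ 588. -174.   92.]
side [446, 305, 15, 14, 97] [454.7 311.3] [ 587. -245.   91.]
side [459, 319, 19, 10, 95] [469.6 323. ] [ 586. -283.   91.]
```

```bash
cat >> h.py <<'E'
from scipy.spatial.transform import Rotation as Ro
def togo(pos,yawdeg,st=None):
    st=st or ctrl.read_state(); R=Ro.from_euler('xyz',st['tool_rot']); T=Ro.from_euler('xyz',[np.pi,0,np.radians(yawdeg)])
    p=R.inv().apply(np.array(pos)-st['eef_pos']); w=(R.inv()*T).as_rotvec(degrees=True)
    print('shift',p.round(1),'rot',w.round(2),'n',np.linalg.norm(p).round(0),'t',st['clock']); return p,w
E
python3 - <<'E'
from h import *
togo([597.8,223.6,235],102.8)
E
```

```text
shift [-519.6 -278.7   -4. ] rot [-9.00e-02  6.00e-02  6.22e+01] n 590.0 t 0.1
```

```bash
python3 -m jog '-50 -27 0 0 0 7 1; -100 -54 0 0 0 15 1; -150 -80 -4 0 0 24 1; -200 -107 -4 0 0 33 1; -250 -134 -4 0 0 42 1; -300 -161 -4 0 0 52 1; -350 -188 -4 0 0 62 1; -400 -215 -4 0 0 62.2 1'; python3 - <<'E'
from h import *
togo([597.8,223.6,235],102.8)
E
```

```text
clock: 1.1
eef_pos: [499.7, 315.5, 235.0]
tool_rot: [-3.141, 0.0, 1.793]
force: [0.9, 1.1, -0.4]
width: 85.5
shift [-111.2   75.4   -0. ] rot [-0.03  0.02 -0.06] n 134.0 t 1.1
```

```bash
python3 -m jog '-40 27 0 0 0 0 1; -80 54 0 0 0 0 1; -111 75.4 0 0 0 0 1; -111.2 75.4 0 0 0 0 1; -111.2 75.4 20 0 0 0 1; -111.2 75.4 40 0 0 0 1;-111.2 75.4 40 0 0 0 1'; python3 - <<'E'
from h import *
togo([597.8,223.6,140],102.8)
for n in ['side','top']:
    d=cam(n); b=(230,90,430,290) if n=='side' else (200,150,400,300)
    cv2.imwrite('pics/%s1.png'%n,cv2.resize(d['image'][b[1]:b[3],b[0]:b[2],::-1],None,fx=3,fy=3,interpolation=cv2.INTER_CUBIC))
E
```

```text
clock: 1.98
eef_pos: [594.9, 225.7, 193.5]
tool_rot: [-3.137, -0.0, 1.795]
force: [-0.4, 0.8, -0.1]
width: 85.4
shift [-2.7  2.6 53.5] rot [-0.26 -0.01  0.07] n 54.0 t 1.975
```

View pics/side1.png

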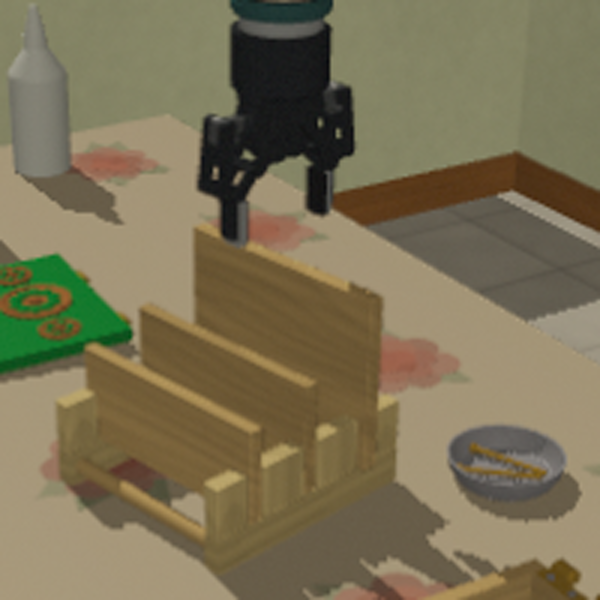

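View pics/top1.png

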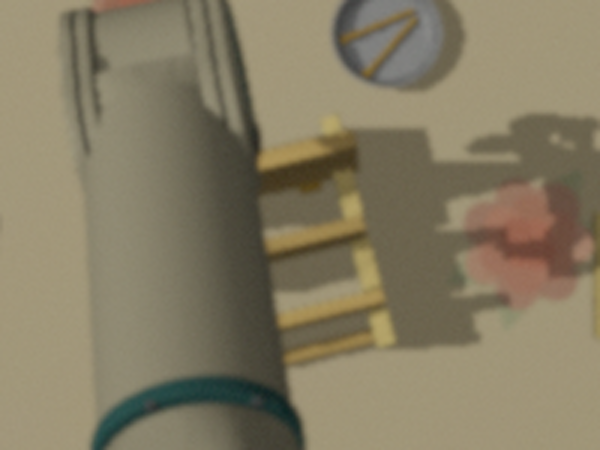

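The side view shows the fingers straddling the lid's upper edge around (270,215) in the crop, so I'll descend and look at the reading before I shut.

```bash
python3 -m jog '0 0 25 0 0 0 1; 0 0 45 0 0 0 1; 0 0 55 0 0 0 1; 0 0 55 0 0 0 1; 0 0 55 0 0 0 1'; python3 - <<'E'
from h import *
togo([597.8,223.6,140],102.8)
E
```

```text
clock: 2.7
eef_pos: [597.8, 225.2, 141.4]
tool_rot: [3.14, -0.0, 1.794]
force: [-0.2, -0.3, 0.6]
width: 85.4
shift [-1.5 -0.4  1.4] rot [ 0.1  -0.02  0.  ] n 2.0 t 2.7
```

```bash
python3 -m jog '0 0 0 0 0 0 0.3; 0 0 0 0 0 0 0; 0 0 0 0 0 0 -0.3; 0 0 0 0 0 0 -1; 0 0 0 0 0 0 -1; 0 0 0 0 0 0 -1; 0 0 0 0 0 0 -1; 0 0 0 0 0 0 -1';  python3 - <<'E'
from h import *
print(ctrl.read_state())
E
```

```text
clock: 3.7
eef_pos: [597.6, 225.0, 140.5]
tool_rot: [3.141, -0.0, 1.794]
force: [1.6, 0.5, -0.4]
width: 13.5
{'clock': 3.7, 'qpos': array([-0.57875654,  0.73309724,  0.29568316,  1.64298641, -0.27362652,
        0.80543441,  0.05904885]), 'qd': array([-0.00036198,  0.0009172 , -0.0013141 ,  0.00020726,  0.0001347 ,
        0.00135922,  0.00072758]), 'tau': array([-2.28135651e-01, -5.62664759e+01,  4.91605014e+00, -1.46785122e+01,
        5.21994999e-02,  7.92461839e-01,  1.28791653e-02]), 'eef_pos': array([597.56153152, 224.99662189, 140.4718932 ]), 'tool_rot': array([ 3.14057506e+00, -7.08751064e-06,  1.79414587e+00]), 'force': array([ 1.62870744,  0.54618491, -0.35241069]), 'torque': array([ 0.13197301, -0.57487574, -0.03415266]), 'width': 13.523839457253356}
```

Gripped at width 13.5 with little side force. Lift it straight up by 120.

```bash
python3 -m jog '0 0 -8 0 0 0 -1; 0 0 -20 0 0 0 -1; 0 0 -40 0 0 0 -1; 0 0 -60 0 0 0 -1; 0 0 -80 0 0 0 -1; 0 0 -105 0 0 0 -1; 0 0 -120 0 0 0 -1; 0 0 -120 0 0 0 -1'; python3 - <<'E'
from h import *
print(ctrl.read_state()['force'])
d=cam('side'); save(d,'side2.png')
E
```

```text
clock: 4.7
eef_pos: [597.0, 224.9, 261.4]
tool_rot: [3.141, -0.0, 1.794]
force: [0.6, -0.1, -2.9]
width: 13.2
[ 0.63223223 -0.1149089  -2.87407885]
```

View pics/side2.png

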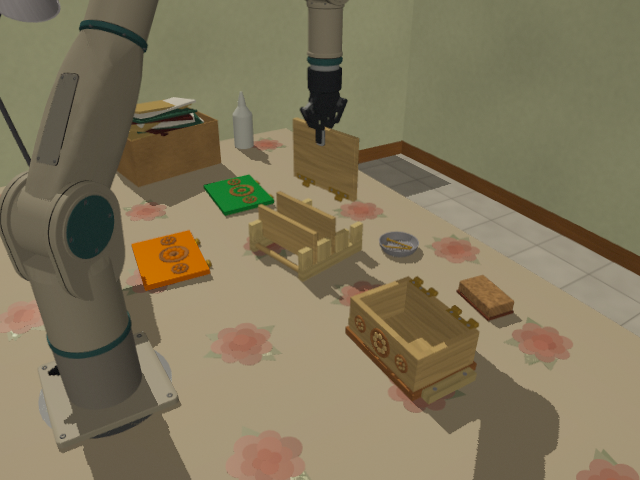

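```bash
python3 - <<'E'
from h import *
for n in ['top','side']:
    d=dict(np.load('pics/%s_last.npz'%n)); 
    if n=='top': px=[[422.8,212.1],[437.4,211.7],[466.2,211.2],[481.1,211.5]]
    else: px=[[416.7,281.8],[429.6,291.7],[454.7,311.3],[469.6,323]]
    print(n,onplane(d,px,92).round(1).tolist())
togo([598.3,-203,258],88.8)
E
```

```text
top [[585.7, -132.9, 92.0], [585.8, -169.6, 92.0], [585.4, -242.2, 92.0], [583.7, -279.9, 92.0]]
side [[588.2, -134.6, 92.0], [587.5, -173.2, 92.0], [585.6, -243.8, 92.0], [584.4, -282.9, 92.0]]
shift [-417.6  -93.     2.3] rot [-0.06 -0.   14.01] n 428.0 t 4.75
```

```bash
python3 -m jog '-30 -6 0 0 0 1 -1; -75 -16 0 0 0 3 -1; -125 -28 0 0 0 5 -1; -175 -39 0 0 0 7 -1; -225 -50 0 0 0 9 -1; -275 -61 0 0 0 11 -1; -325 -72 0 0 0 13 -1; -370 -82 0 0 0 14 -1' && python3 - <<'E'
from h import *
togo([599,-205,255],88.8)
E
```

```text
clock: 5.75
eef_pos: [597.8, -155.7, 258.9]
tool_rot: [-3.139, -0.0, 1.548]
force: [0.6, -0.6, -2.9]
width: 13.4
shift [-49.2   2.3   3.9] rot [-0.17 -0.02 -0.09] n 49.0 t 5.75
```

```bash
python3 -m jog '-20 1 3 0 0 0 -1; -40 2 4 0 0 0 -1; -49.2 2.3 4 0 0 0 -1; -49.2 2.3 4 0 0 0 -1; -49.2 2.3 4 0 0 0 -1; -49.2 2.3 4 0 0 0 -1' && python3 - <<'E'
from h import *
print(ctrl.read_state())
for n in ['side','top']:
    d=cam(n); save(d,n+'3.png'); b=(340,190,500,360) if n=='side' else (380,170,540,290)
    s=3.5 if n=='side' else 5
    cv2.imwrite('pics/%s3z.png'%n,cv2.resize(d['image'][b[1]:b[3],b[0]:b[2],::-1],None,fx=s,fy=s,interpolation=cv2.INTER_CUBIC))
E
```

```text
clock: 6.5
eef_pos: [600.6, -201.9, 256.3]
tool_rot: [3.142, -0.001, 1.552]
force: [0.5, -0.0, -2.0]
width: 13.2
{'clock': 6.5, 'qpos': array([ 0.03914715,  0.60957052,  0.4087748 ,  1.54324626, -0.2671799 ,
        1.04452935,  0.49793308]), 'qd': array([ 1.73032482e-03,  3.00885249e-04,  6.74094502e-03,  6.13887418e-05,
        2.60543508e-03,  1.91148943e-04, -2.41599428e-04]), 'tau': array([ 1.00548381e-01, -5.50230682e+01,  6.17293417e+00, -2.01419771e+01,
        1.37535628e-02,  1.40398974e-03, -1.29419652e-03]), 'eef_pos': array([ 600.64988965, -201.90867792,  256.34890904]), 'tool_rot': array([ 3.14150988e+00, -7.61371107e-04,  1.55163756e+00]), 'force': array([ 0.48158344, -0.01324279, -2.0289656 ]), 'torque': array([ 0.03019967,  0.01145661, -0.00965076]), 'width': 13.222936912008528}
```

View pics/side3z.png

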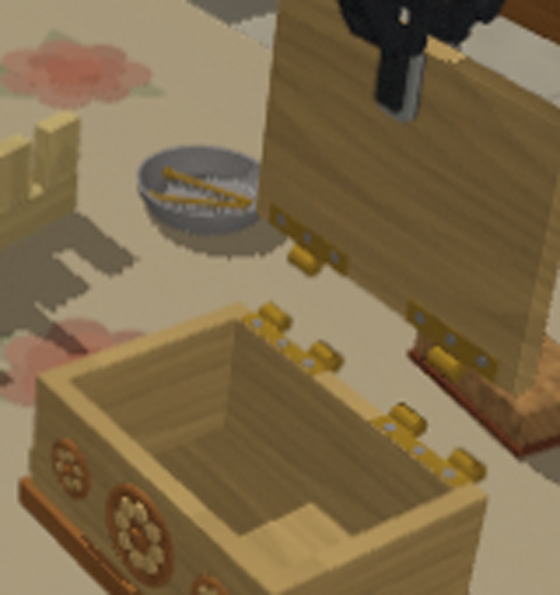

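View pics/top3z.png

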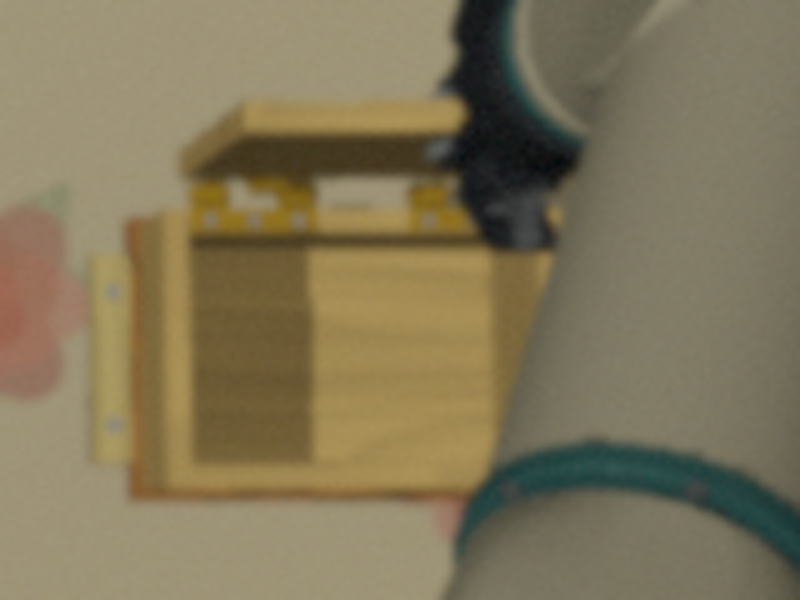

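The lid hangs upright above the hinges; in the side crop its knuckles are at (303,260) and (445,362), with the chest's knuckles at (275,318), (325,355), (408,418) and (468,465). I'll enlarge the hinge area for finer readings.

```bash
python3 - <<'E'
from h import *
d=dict(np.load('pics/side_last.npz'))
im=d['image'][245:330,405:485,::-1]; im=cv2.resize(im,None,fx=7,fy=7,interpolation=cv2.INTER_CUBIC)
for i in range(0,80,10):
    cv2.line(im,(i*7,0),(i*7,6),(0,0,255),1); cv2.putText(im,str(405+i),(i*7,18),0,.4,(0,0,255),1)
for i in range(0,85,10):
    cv2.line(im,(0,i*7),(6,i*7),(0,0,255),1); cv2.putText(im,str(245+i),(8,i*7+4),0,.4,(0,0,255),1)
cv2.imwrite('pics/z4.png',im)
E
```

```text
(no output)
```

View pics/z4.png

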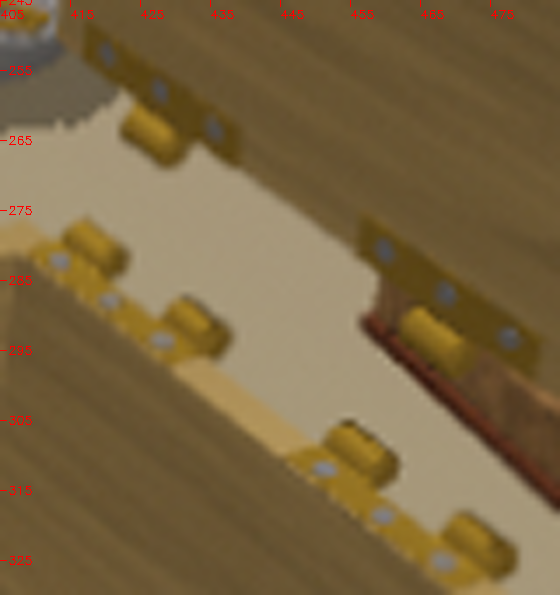

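```bash
python3 - <<'E'
from h import *
d=dict(np.load('pics/side_last.npz'))
z=lambda l:np.array(l)/7.+[405-.43,245-.43]
E=d['extrinsics']; f=np.array([E[2,0],E[2,1]]); f/=np.linalg.norm(f)
ck=onplane(d,z([(97,247),(198,327),(361,455),(480,545)]),91.1); ck[:,:2]-=.6*f
print('chest kn',ck.round(1).tolist())
g=np.array([ck[:2].mean(0),ck[2:].mean(0)]); print('gaps',g.round(1).tolist(),'yaw',np.degrees(np.arctan2(*(g[1]-g[0])[:2]*[1,-1])), np.linalg.norm((g[1]-g[0])[:2]))
cs=onplane(d,z([(60,261),(110,301),(162,341),(324,469),(382,517),(443,562)]),91.5); print('screws',cs.round(1).tolist())
lk=onplane(d,z([(155,135),(436,342)]),138.85); print('lid kn',lk.round(1).tolist(),np.linalg.norm(lk[1]-lk[0]), np.degrees(np.arctan2(*(lk[1]-lk[0])[:2]*[1,-1])))
ls=onplane(d,z([(107,54),(159,92),(213,131),(385,251),(447,294),(509,337)]),150); print('lid screws z150',ls.round(1).tolist())
c=cloud(d)
m=np.zeros(c.shape[:2],bool); m[190:250,418:500]=1; m&=(d['z_map']>0)&(c[...,2]>160)&(c[...,2]<230)&(abs(c[...,0]-595)<14); P=c[m]
for _ in range(5):
    mu=P.mean(0); n=np.linalg.svd(P-mu,full_matrices=False)[2][2]; r=(P-mu)@n; P=P[abs(r)<3*r.std()]
n*=np.sign(n[0]);print('face',len(P),mu,n,r.std())
E
```

```text
chest kn [[596.2, -130.9, 91.1], [594.4, -175.1, 91.1], [592.1, -241.2, 91.1], [591.6, -285.0, 91.1]]
gaps [[595.3, -153.0, 91.1], [591.8, -263.1, 91.1]] yaw -1.7959174421421604 110.12394039525465
screws [[582.6, -130.5, 91.5], [581.7, -152.7, 91.5], [581.4, -174.6, 91.5], [579.5, -240.1, 91.5], [578.2, -262.9, 91.5], [578.5, -284.5, 91.5]]
lid kn [[595.8, -147.8, 138.9], [592.1, -258.3, 138.9]] 110.61561667380298 -1.8905814090424187
lid screws z150 [[599.5, -121.9, 150.0], [598.6, -144.4, 150.0], [597.9, -166.9, 150.0], [597.1, -232.8, 150.0], [596.9, -255.1, 150.0], [596.8, -276.8, 150.0]]
face 1025 [ 594.58053603 -164.00783256  206.32463817] [ 0.99970869 -0.02352081  0.0054138 ] 1.1584459100311741
```

```bash
python3 -m jog '-3 0 5 0 0 0 -1; -5 0 15 0 0 0 -1; -5 0 25 0 0 0 -1; -5 0 32 0 0 0 -1; -5 0 33 0 0 0 -1; -5 0 33 0 0 0 -1;-5 0 33 0 0 0 -1' && python3 - <<'E'
from h import *
s=ctrl.read_state(); print(s['eef_pos'],s['tool_rot'],s['force'],s['qd'])
d=cam('side')
im=d['image'][245:330,405:485,::-1]; im=cv2.resize(im,None,fx=7,fy=7,interpolation=cv2.INTER_CUBIC)
for i in range(0,80,10):
    cv2.line(im,(i*7,0),(i*7,6),(0,0,255),1)
cv2.imwrite('pics/z5.png',im)
E
```

```text
clock: 7.48
eef_pos: [600.5, -208.4, 223.7]
tool_rot: [3.141, 0.0, 1.55]
force: [-0.4, -0.8, -2.9]
width: 13.3
[ 600.5048363  -208.3801819   223.68097121] [3.14088243e+00 2.17019780e-04 1.54986771e+00] [-0.38503401 -0.80804815 -2.85975505] [ 0.00119054 -0.0032856  -0.00028729  0.00122352  0.00013975 -0.00051505
 -0.00087599]
```

View pics/z5.png

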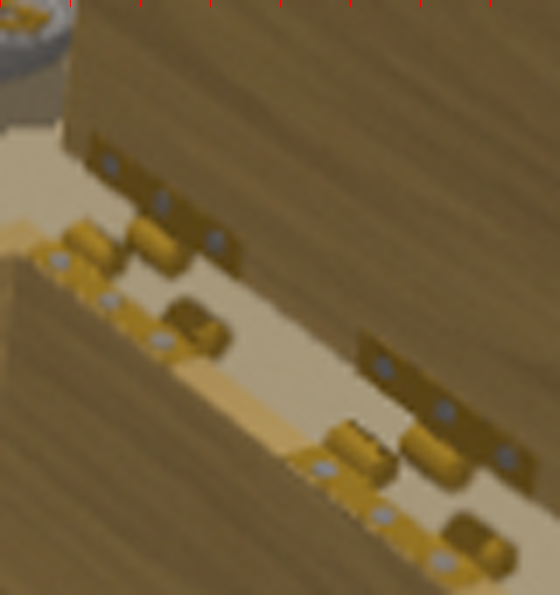

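```bash
python3 - <<'E'
from h import *
d=dict(np.load('pics/side_last.npz'))
z=lambda l:np.array(l)/7.+[405-.43,245-.43]
lk=onplane(d,z([(159,246),(436,458)]),106); print('lid kn',lk.round(1).tolist(),np.linalg.norm(lk[1]-lk[0]), np.degrees(np.arctan2(*(lk[1]-lk[0])[:2]*[1,-1])))
ls=onplane(d,z([(110,164),(161,203),(215,241),(384,367),(446,411),(507,456)]),120); print('lid screws',ls.round(1).tolist())
E
```

```text
lid kn [[596.0, -154.7, 106.0], [592.5, -264.9, 106.0]] 110.25447719211128 -1.769489553883172
lid screws [[596.3, -131.5, 120.0], [595.4, -153.8, 120.0], [595.6, -175.5, 120.0], [593.8, -241.8, 120.0], [593.9, -264.1, 120.0], [593.5, -285.9, 120.0]]
```

```bash
python3 -m jog '1.5 -0.3 0 0 0 0 -1; 1.5 -0.3 0 0 0 0 -1; 1.5 -0.3 2 0 0 0 -1; 1.5 -0.3 4 0 0 0 -1; 1.5 -0.3 6 0 0 0 -1; 1.5 -0.3 6 0 0 0 -1;1.5 -0.3 6 0 0 0 -1' && python3 - <<'E'
from h import *
s=ctrl.read_state(); print(s['eef_pos'],s['tool_rot'],s['force'],s['torque'])
d=cam('side')
im=d['image'][245:330,405:485,::-1]; im=cv2.resize(im,None,fx=7,fy=7,interpolation=cv2.INTER_CUBIC)
cv2.imwrite('pics/z6.png',im)
E
```

```text
clock: 8.4
eef_pos: [600.0, -206.8, 217.3]
tool_rot: [-3.142, 0.0, 1.55]
force: [-0.3, 0.2, -3.1]
width: 13.1
[ 600.00899917 -206.80324589  217.28241071] [-3.14156139e+00  1.01030040e-05  1.54984151e+00] [-0.26702065  0.20016126 -3.08404891] [-0.00031669 -0.01272189  0.00540316]
```

View pics/z6.png

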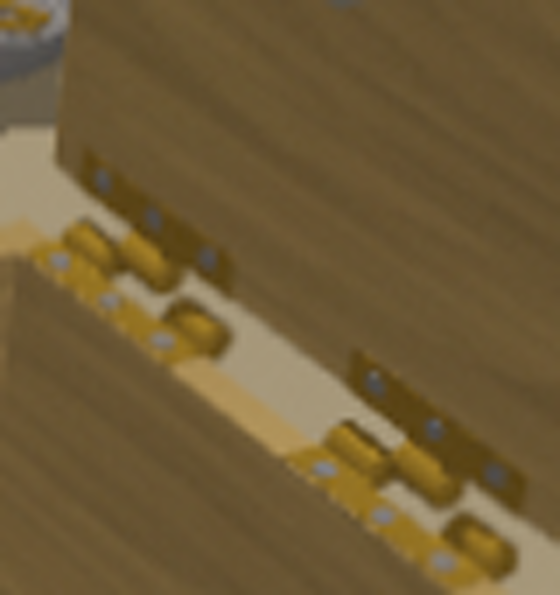

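```bash
python3 - <<'E'
from h import *
d=dict(np.load('pics/side_last.npz'))
z=lambda l:np.array(l)/7.+[405-.43,245-.43]
lk=onplane(d,z([(149,260),(427,473)]),100); print('lid kn',lk.round(1).tolist(),np.linalg.norm(lk[1]-lk[0]), np.degrees(np.arctan2(*(lk[1]-lk[0])[:2]*[1,-1])))
ls=onplane(d,z([(102,180),(153,219),(206,257),(374,382),(435,429),(496,474)]),114); print('lid screws',ls.round(1).tolist())
E
```

```text
lid kn [[595.4, -152.2, 100.0], [592.4, -263.1, 100.0]] 110.9442384771842 -1.5443345583914374
lid screws [[595.6, -129.9, 114.0], [594.8, -152.2, 114.0], [594.8, -173.8, 114.0], [593.5, -239.8, 114.0], [592.5, -262.9, 114.0], [592.3, -284.6, 114.0]]
```

```bash
python3 -m jog '-0.3 0 2 0 0 0 -1; -0.3 0 3 0 0 0 -1; -0.3 0 4 0 0 0 -1; -0.3 0 5 0 0 0 -1; -0.3 0 5 0 0 0 -1'; python3 -c "
from h import *
s=ctrl.read_state();print(s['force'],s['torque'])"
```

```text
clock: 9.07
eef_pos: [599.9, -207.0, 212.2]
tool_rot: [-3.141, -0.0, 1.55]
force: [-0.1, 0.1, -3.4]
width: 13.4
[-0.13309813  0.05630584 -3.44312909] [ 0.01797592  0.02262336 -0.02444987]
```

No contact yet; I'll go down the remaining 5 mm in small steps.

```bash
python3 -m jog '0 0 1 0 0 0 -1; 0 0 2 0 0 0 -1; 0 0 3 0 0 0 -1; 0 0 4 0 0 0 -1; 0 0 4.5 0 0 0 -1;0 0 4.5 0 0 0 -1'; python3 - <<'E'
from h import *
s=ctrl.read_state(); print(s['eef_pos'],s['tool_rot'],s['force'],s['torque'])
d=cam('side')
im=d['image'][245:330,405:485,::-1]; im=cv2.resize(im,None,fx=7,fy=7,interpolation=cv2.INTER_CUBIC)
cv2.imwrite('pics/z7.png',im)
E
```

```text
clock: 9.82
eef_pos: [599.9, -207.1, 207.7]
tool_rot: [-3.141, -0.0, 1.55]
force: [-0.4, 0.5, -3.3]
width: 13.2
[ 599.9460436  -207.09252286  207.72679861] [-3.14147048e+00 -2.53767429e-05  1.54985668e+00] [-0.35101167  0.4866955  -3.29098741] [ 0.01339351 -0.02032195  0.02225672]
```

View pics/z7.png

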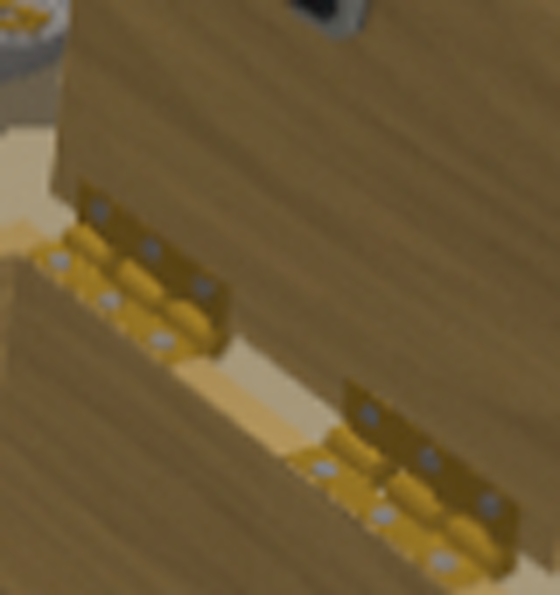

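The knuckles are in the gaps and nothing is touching. I'll probe down in small steps to find contact, which comes 1 mm below the line-up height, and so check z.

```bash
python3 -m jog '0 0 0.5 0 0 0 -1;0 0 0.5 0 0 0 -1;0 0 0.5 0 0 0 -1'; python3 -m jog '0 0 0.5 0 0 0 -1;0 0 0.5 0 0 0 -1;0 0 0.5 0 0 0 -1'; python3 -m jog '0 0 0.5 0 0 0 -1;0 0 0.5 0 0 0 -1;0 0 0.5 0 0 0 -1'
```

```text
clock: 10.25
eef_pos: [600.0, -207.1, 207.3]
tool_rot: [3.142, 0.0, 1.55]
force: [-0.8, -0.5, -3.3]
width: 13.1
clock: 10.62
eef_pos: [600.0, -207.1, 206.8]
tool_rot: [-3.142, -0.0, 1.55]
force: [1.3, -0.0, -3.2]
width: 12.9
clock: 11.0
eef_pos: [600.1, -207.1, 206.4]
tool_rot: [3.141, 0.0, 1.55]
force: [-0.6, 0.1, -1.3]
width: 13.0
```

```bash
python3 -m jog '0 0 0.5 0 0 0 -1;0 0 0.5 0 0 0 -1;0 0 0.5 0 0 0 -1'; python3 -m jog '0 0 0 0 0 0 -1;0 0 0 0 0 0 -1'
```

```text
clock: 11.38
eef_pos: [600.2, -207.2, 206.4]
tool_rot: [3.141, 0.0, 1.55]
force: [-1.0, 1.0, 4.8]
width: 13.1
clock: 11.62
eef_pos: [600.2, -207.1, 206.3]
tool_rot: [3.141, 0.0, 1.55]
force: [-1.4, 0.7, 4.7]
width: 13.1
```

Contact at TCP z≈206.5, as predicted, so line-up is at about 207.5. I'll rise 1.5 mm and probe x towards the back face.

```bash
python3 -m jog '0 0 -1 0 0 0 -1;0 0 -1.5 0 0 0 -1;0 0 -1.5 0 0 0 -1'; for i in 1; do python3 -m jog '0 -0.5 0 0 0 0 -1;0 -0.5 0 0 0 0 -1;0 -0.5 0 0 0 0 -1'; done;  python3 -m jog '0 -0.5 0 0 0 0 -1;0 -0.5 0 0 0 0 -1;0 -0.5 0 0 0 0 -1';  python3 -m jog '0 -0.5 0 0 0 0 -1;0 -0.5 0 0 0 0 -1;0 -0.5 0 0 0 0 -1'
```

```text
clock: 12.0
eef_pos: [599.8, -207.0, 206.6]
tool_rot: [-3.141, -0.0, 1.55]
force: [-0.0, -0.0, -3.2]
width: 13.3
clock: 12.38
eef_pos: [599.6, -207.0, 207.2]
tool_rot: [3.142, -0.0, 1.55]
force: [1.4, 0.8, -3.0]
width: 13.2
clock: 12.75
eef_pos: [599.3, -207.0, 207.3]
tool_rot: [3.141, -0.0, 1.55]
force: [1.7, -0.4, -3.3]
width: 13.2
clock: 13.12
eef_pos: [599.0, -207.0, 207.4]
tool_rot: [3.141, 0.0, 1.55]
force: [3.3, 0.5, -4.0]
width: 13.5
```

```bash
python3 -m jog '0 -0.5 0 0 0 0 -1;0 -0.5 0 0 0 0 -1;0 -0.5 0 0 0 0 -1'; python3 -m jog '0 -0.5 0 0 0 0 -1;0 -0.5 0 0 0 0 -1;0 -0.5 0 0 0 0 -1'; python3 -c "
from h import *
s=ctrl.read_state();print(s['force'],s['torque'])"
```

```text
clock: 13.5
eef_pos: [598.6, -207.0, 207.4]
tool_rot: [3.14, 0.0, 1.55]
force: [4.4, -0.2, -5.3]
width: 13.3
clock: 13.88
eef_pos: [598.4, -207.0, 207.4]
tool_rot: [3.14, 0.0, 1.55]
force: [5.9, 0.5, -5.8]
width: 13.5
[ 5.93526828  0.50578923 -5.78491635] [-0.03414203 -1.90813621 -0.09917095]
```

```bash
python3 -m jog '0 1.5 0 0 0 0 -1;0 3.2 0 0 0 0 -1;0 3.2 0 0 0 0 -1;0 3.2 0 0 0 0 -1'; python3 - <<'E'
from h import *
s=ctrl.read_state(); print(s['eef_pos'],s['force'],s['torque'])
d=cam('side'); s=ctrl.read_state(); print(s['eef_pos'],s['force'],s['torque'])
im=d['image'][245:330,405:485,::-1]; im=cv2.resize(im,None,fx=7,fy=7,interpolation=cv2.INTER_CUBIC)
cv2.imwrite('pics/z8.png',im)
c=cloud(d)
m=np.zeros(c.shape[:2],bool); m[180:300,415:500]=1; m&=(d['z_map']>0)&(c[...,2]>115)&(c[...,2]<200)&(abs(c[...,0]-595)<14); P=c[m]
for _ in range(5):
    mu=P.mean(0); n=np.linalg.svd(P-mu,full_matrices=False)[2][2]; r=(P-mu)@n; P=P[abs(r)<3*r.std()]
n*=np.sign(n[0]);print('face',len(P),mu,n,r.std())
E
```

```text
clock: 14.38
eef_pos: [599.8, -207.2, 207.2]
tool_rot: [-3.14, -0.0, 1.55]
force: [1.3, -0.2, -2.3]
width: 13.0
[ 599.75125826 -207.15621311  207.17837807] [ 1.2646313  -0.15816286 -2.30217981] [ 0.09926639 -0.31890745 -0.06317266]
[ 599.80675088 -207.15679532  207.17168627] [ 0.46864012  0.27568014 -2.02487483] [ 0.03995974 -0.13137875 -0.02065007]
face 2918 [ 592.9162678  -210.44326731  161.72272148] [ 0.99970428 -0.0230145   0.00785338] 1.2181038652947769
```

View pics/z8.png

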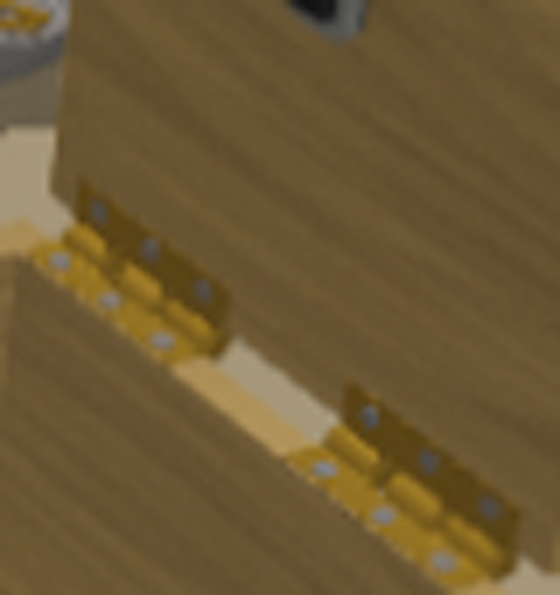

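```bash
python3 -m jog '0 0 0 0 0 0 -1;0 0 0 0 0 0 -1;0 0 0 0 0 0 -1;0 0 0 0 0 0 -1';python3 -m jog '0 0.4 0 0 0 0 -1;0 0.4 0 0 0 0 -1;0 0.4 0 0 0 0 -1;0 0.4 0 0 0 0 -1'; python3 -c "
from h import *
s=ctrl.read_state();print(s['force'],s['torque'])"
```

```text
clock: 14.92
eef_pos: [600.4, -207.1, 207.2]
tool_rot: [-3.141, -0.0, 1.55]
force: [-0.2, -0.4, -2.8]
width: 13.1
clock: 15.42
eef_pos: [601.1, -207.1, 207.3]
tool_rot: [-3.142, -0.0, 1.55]
force: [-0.3, -0.5, -2.1]
width: 13.5
[-0.33658193 -0.45856197 -2.07774672] [ 0.00642075 -0.07252918 -0.02024082]
```

```bash
python3 -m jog '0 -0.7 0 0 0 0 -1;0.8 -0.7 0 0 0 0 -1;1.2 -0.7 0 0 0 0 -1;1.2 -0.7 0 0 0 0 -1;1.2 -0.7 0 0 0 0 -1;1.2 -0.7 0 0 0 0 -1'; python3 -m jog '-1 0 0 0 0 0 -1;-2 0 0 0 0 0 -1;-2.4 0 0 0 0 0 -1;-2.4 0 0 0 0 0 -1;-2.4 0 0 0 0 0 -1;-2.4 0 0 0 0 0 -1'; python3 -m jog '0.6 0 0 0 0 0 -1;1.2 0 0 0 0 0 -1;1.2 0 0 0 0 0 -1;1.2 0 0 0 0 0 -1;1.2 0 0 0 0 0 -1;1.2 0 0 0 0 0 -1'
```

```text
clock: 16.18
eef_pos: [600.4, -205.9, 207.3]
tool_rot: [-3.142, 0.0, 1.55]
force: [0.4, -0.3, -3.2]
width: 13.0
clock: 16.92
eef_pos: [600.4, -207.8, 207.2]
tool_rot: [-3.141, -0.001, 1.55]
force: [0.4, 2.6, -2.0]
width: 13.9
clock: 17.68
eef_pos: [600.4, -207.4, 207.3]
tool_rot: [3.142, 0.0, 1.55]
force: [-0.7, -0.1, -2.7]
width: 13.2
```

Contact on the −y side only, at about −207.7, so the middle of the play is near y≈−205.8. I'll shift +1.3 and check.

```bash
python3 -m jog '0.7 0 0 0 0 0 -1;1.3 0 0 0 0 0 -1;1.3 0 0 0 0 0 -1;1.3 0 0 0 0 0 -1;1.3 0 0 0 0 0 -1;1.3 0 0 0 0 0 -1'; python3 -m jog '0.7 0 0 0 0 0 -1;1.3 0 0 0 0 0 -1;1.3 0 0 0 0 0 -1;1.3 0 0 0 0 0 -1;1.3 0 0 0 0 0 -1;1.3 0 0 0 0 0 -1'; python3 -m jog '0.6 0 0 0 0 0 -1;0.6 0 0 0 0 0 -1;0.6 0 0 0 0 0 -1;0.6 0 0 0 0 0 -1'
```

```text
clock: 18.42
eef_pos: [600.4, -205.8, 207.3]
tool_rot: [-3.142, -0.0, 1.55]
force: [-0.1, -0.2, -2.9]
width: 13.5
clock: 19.18
eef_pos: [600.4, -204.5, 207.3]
tool_rot: [-3.142, 0.0, 1.55]
force: [-0.3, -0.6, -2.6]
width: 13.1
clock: 19.68
eef_pos: [600.4, -203.9, 207.3]
tool_rot: [-3.142, -0.0, 1.55]
force: [-0.3, 0.1, -2.5]
width: 13.1
```

```bash
python3 -m jog '0.6 0 0 0 0 0 -1;0.6 0 0 0 0 0 -1;0.6 0 0 0 0 0 -1;0.6 0 0 0 0 0 -1'; python3 -m jog '0.6 0 0 0 0 0 -1;0.6 0 0 0 0 0 -1;0.6 0 0 0 0 0 -1;0.6 0 0 0 0 0 -1'
```

```text
clock: 20.18
eef_pos: [600.4, -203.3, 207.3]
tool_rot: [-3.142, 0.0, 1.55]
force: [0.7, 0.2, -3.0]
width: 13.1
clock: 20.68
eef_pos: [600.4, -203.1, 207.3]
tool_rot: [3.142, 0.001, 1.55]
force: [-0.9, -1.7, -2.7]
width: 13.5
```

Now contact on the other side at about −203.2, so the middle is −205.4. I'll go back 2.7 and check.

```bash
python3 -m jog '-1.5 0 0 0 0 0 -1;-2.7 0 0 0 0 0 -1;-2.7 0 0 0 0 0 -1;-2.7 0 0 0 0 0 -1;-2.7 0 0 0 0 0 -1;-2.7 0 0 0 0 0 -1;-2.7 0 0 0 0 0 -1;-2.7 0 0 0 0 0 -1'; python3 - <<'E'
from h import *
d=cam('side'); s=ctrl.read_state(); print(s['eef_pos'],s['force'],s['torque'],s['clock'])
im=d['image'][175:335,390:500,::-1]; im=cv2.resize(im,None,fx=3.7,fy=3.7,interpolation=cv2.INTER_CUBIC)
cv2.imwrite('pics/z9.png',im)
im=d['image'][245:330,405:485,::-1]; im=cv2.resize(im,None,fx=7,fy=7,interpolation=cv2.INTER_CUBIC)
cv2.imwrite('pics/z10.png',im)
E
```

```text
clock: 21.68
eef_pos: [600.4, -205.3, 207.3]
tool_rot: [-3.142, -0.0, 1.55]
force: [0.6, 0.9, -2.9]
width: 13.4
[ 600.43667605 -205.36400161  207.28533834] [-0.04476091  0.53656225 -3.19095442] [-0.00470108  0.0066699  -0.0203143 ] 21.725
```

View pics/z9.png

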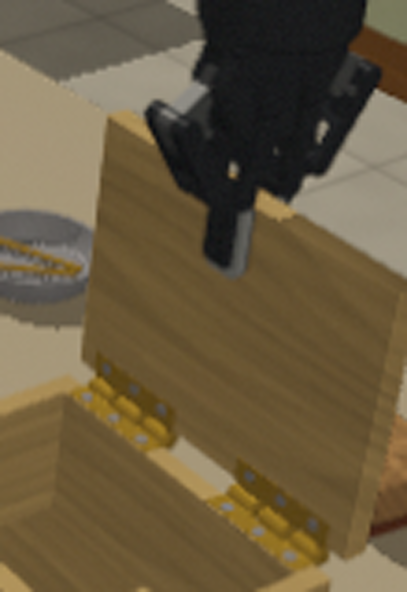

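View pics/z10.png

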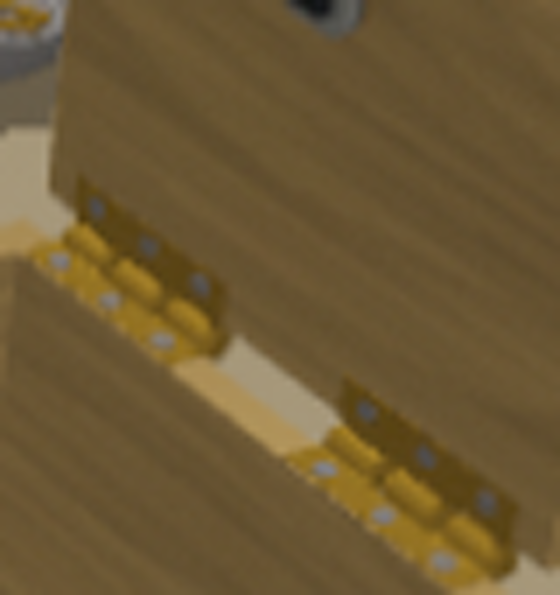

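The side view shows each lid knuckle between its chest knuckles (crop (138,280) and (412,490)), in line with them. The forces are only the lid's weight, so I'm handing in.

```bash
python3 -c "
from cell import ctrl
print(ctrl.finish_job())"
```

```text
the job is handed in; nothing more can be done
None
```

I took the lid from the rack's far slot, turned it about 14° to match the chest and let its knuckles down into the hinge gaps. I handed in at about 21.7 s, still gripping it, with the jaws reading 13.4 mm on the 14 mm board.

**Position:** I set each direction by touching the chest lightly and backing off.
- **z:** contact came at TCP z ≈ 206.5, so line-up is about 207.5; I held 207.3.
- **y:** contacts came at about −207.6 and −203.2; I held −205.4, the middle.
- **x:** the contact was soft, somewhere between 599.2 and 599.7, so line-up is about 600.2 to 600.7. I held 600.4.

**Disagreements:** the camera put x line-up nearer 599.7 and y nearer −207. I trusted the contacts. For x the gap is within the 2.5 mm tolerance.

**Last checks:** the force was about −3 N in z, which is just the lid's weight, and the moment was about zero, so nothing was pressing on the chest. The last side picture shows all six knuckles in line. A plane fit to the lid's face earlier in the probing gave a tilt under 0.01 rad. I saw no shift of the pin dish in the side pictures, but I did not measure the other objects again at the end.

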